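# Set a splitter roller under the bench gauge and hold it down in its V-block

### The job

Lift the leather splitter's feed roller out of its wooden rack, bring it in under the raised foot of the bench gauge and lay it gently in the V-block, centred along the block. Then push the gauge's black knob down until the red sprung foot stands on the roller and is pressed in about half of its travel, and leave the gauge there. Last, press the roller down firmly with the fingers so that it bears on both faces of the V, and finish while still holding it pressed like that; leave the green last, the hammer and the jar alone.

Things in the scene. Friction and masses are not known exactly. Their poses are not given: they have to be found in the camera images.
- roller: Loose brass-faced feed roller, about 0.4 kg (a tube): plain cylinder 40 mm in diameter, 220 mm long, with a dark steel journal 16 mm in diameter sticking out 12 mm at each end. Both ends alike. Origin at its middle, on its axis; its y axis runs along the roller (x and z turn as it rolls). It starts level in the rack, carried by its journals.
- rack: Fixed wooden rack: base board 90 x 270 x 12 mm and two notched end boards (10 mm thick, 55 mm high, 234 mm apart) that carry the journals; the roller lies along the rack's y axis, its axis 45 mm above the bench, free to be gripped across its middle. Notches are 17 mm wide, open upwards; lift straight up by 20 mm or more. Origin: middle of the underside.
- v_seat (a point): Where the roller's middle is when seated and centred, 54.3 mm above the bench (the crown then at 74.3 mm). y runs along the V, x across it to the far side, z up. The steel V-block under it is 100 mm long, its upper part 36 mm wide, its top 12.3 mm below this point; the 90 degree V is 32 mm wide at the top. The seated roller overhangs each end.
- gauge: Dark grey base plate 160 x 250 x 12 mm with V-block and blue C-frame. Origin on the bench under v_seat, same axes. Knob, quill and foot at x 0, y -86 mm; column 40 mm square at x 65, y -151. Slanting arm from it, 149 to 191 mm above the bench, 36 mm wide (42 mm dial on its end, facing -x, to x -36). It blocks the way straight down: bring the roller in from -x, 15 to 20 mm above its seat, under the foot.
- v_near: The half of the V-block on the -x side (the side of the robot), whose sloping face makes one contact line with the roller. Its origin is on the bench, under the middle of the V.
- v_far: The half of the V-block on the +x side, whose sloping face makes the other contact line. Its origin is on the bench, under the middle of the V.
- gauge_quill (a joint): How far the gauge's upright quill (with knob and foot) is pushed down, in m: 0 fully up, 0.065 at its stop; it starts between 0 and 0.010. Friction about 7 N, quill weight 2.5 N: a push of about 5 N moves it, a little more as the foot's spring yields. It stays where it is left.
- gauge_foot (a joint): The gauge's reading: how far the sprung foot is pressed up into the quill, in m: 0 hanging free, 0.020 full travel; half travel is 0.010. Spring 1 N at the start, plus 0.1 N per mm. On the seated roller the foot touches at gauge_quill 0.048; the reading then grows one for one with the quill.
- knob_top (a point): Middle of the flat top of the black round knob (38 mm across, 16 mm high) on top of the quill; push it straight down. It is 270 mm above the bench when the quill is fully up.
- foot_tip (a point): Middle of the underside of the red round foot (18 mm across, 5 mm thick) on a thin brass stem under the quill: 122.3 mm above the bench with the quill up and the foot free. It is straight below knob_top.
- green_last: Loose green plastic shoe last, 260 mm long, 88 mm wide, 108 mm high, 0.5 kg, standing beyond the work. A bystander. Origin at the middle of its underside.
- hammer: Loose hammer lying on the bench, to the right of the gauge, its handle towards the robot. A bystander.
- cement_jar: Loose closed jar with a yellow cap, 68 mm in diameter and 85 mm high, standing behind the hammer, right of the gauge. A bystander. Origin at the middle of its underside.
Not all that is in view belongs to the job. Of the things like the roller, leave any that is purple; of the rest the larger one is meant.

How it is judged (in metres and radians):
On the way, in this order (a step that is already met when the one before it is completed fails the run):
1. the roller lies seated in the V-block, centred along it (z of roller in the frame of v_seat between -0.003 and 0.002 m and x of roller in the frame of v_seat between -0.003 and 0.003 m and y of roller in the frame of v_seat between -0.015 and 0.015 m and angle between the y axis of roller and the y axis of v_seat, either way round below 0.04 rad), for 0.2 s.
2. the gauge's foot has been lowered onto the seated roller and reads about half its travel (6 to 14 mm) (all of step 1 and value of joint gauge_foot between 0.006 and 0.014 m), for 0.2 s.
At the end, for the whole second after the job is handed in: Still held: fingers press the roller (over 5 N); it lies still in the V (within 3 mm across, 15 mm along, under 2 mm high, axis within 0.04 rad), over 5.5 N on each face (weight and gauge alone give 5 N at most); the gauge stands on it with its foot pressed in by 6 to 14 mm (all of step 2 and contact force between each of v_near, v_far and roller above 5.5 N and contact force between the fingers and roller above 5 N and linear speed of roller below 0.02 m/s); the arm keeps its last pose, push and grip.
It fails at once if the roller is dropped or slammed into the V-block (over 0.3 m/s in the last 15 mm, or over 70 N on a face) (contact force between any of v_near, v_far and roller above 70 N or (linear speed of roller above 0.3 m/s and z of roller in the frame of v_seat below 0.015 m and x of roller in the frame of v_seat between -0.02 and 0.02 m and y of roller in the frame of v_seat between -0.1 and 0.1 m)).
It fails at once if the last, the hammer or the jar is pushed away (over 30 mm) (distance of any of green_last, hammer, cement_jar from where it was at the start of the episode above 0.03 m).
It also fails if it takes over 64 s, if anything falls off the work surface, if the arm or the gripper's body presses on something with over 40 N, if the wrist force passes 120 N, or if a joint passes its speed limit or range.

### The arm

A 6-joint arm with a two-finger parallel gripper is mounted at the origin on the work surface. World frame = base frame: x ahead of the robot, y to its left, z up, the work surface at z = 0. Lengths are in mm, angles in rad, forces in N, time in s.
With the tool pointing down it reaches from about 375 to 900 mm from the base axis. Payload 3.1 kg.
Tool frame: the origin (TCP) lies at the very end of the fingers, on their centre line; the grasp point (between the pads) lies 19 mm behind it (tcp_to_grasp is the distance from the TCP to the grasp point, in mm); z points along the fingers, y is the line along which they close (so a half turn about z gives the same grasp; the last joint's range is limited). The gripper opens to 85 mm and grips with 20 to 120 N. Pads are 22 mm wide; open, the fingers measure 114 mm over their backs; the gripper's body (76 mm by 85 mm) begins 54 mm behind the grasp point. The pads swing forward as they close: fully open they stand 13 mm farther back than shut.
Start: joints at [-1.286, 0.527, 1.433, -0, 1.181, -0.178], TCP at [279.052, -559.219, 204.91] pointing down, gripper open.
Joint ranges: [-3.08, 3.08], [-0.75, 2.2], [0.22, 2.44], [-1.43, 4.57], [0, 2.65], [-2.85, 2.85]. Speed limits (rad/s): [2.79, 2.79, 3.14, 3.14, 3.14, 3.14].

### API

Orientations are given as [roll, pitch, yaw] about the fixed x, y, z axes, in that order (R = Rz(yaw) Ry(pitch) Rx(roll)).
In Python, from bench import get_obs, grab_frame, calibration, close_job, tcp_to_grasp gives the robot as it stands.
- The arm moves only by the tool arm_command, never from a script. Its argument "increments" is a list of rows, each an object with "dp": the shift along the tool's x, y, z in m, a list of three; "yaw": the turn about the tool's z in degrees; "grip": the opening, from 0 (shut) to 1 (fully open). In form: [{"dp": [dx, dy, dz], "yaw": yaw, "grip": grip}, ...]. A call has 1 to 20 rows; each row shifts and turns the commanded pose from where the row before left it, along the tool's axes as they then stand; what a row does not reach is not made up. A row lasts 1/8 s, in which the tool goes at most 62.5 mm and 10.7 degrees, less where a joint would pass 70% of its speed; a pose out of reach is approached as far as the arm can. A call is refused whole if a number of a shift passes 0.0625 or a number of a turn 10.7, either way. A call with a gripper value outside its range is refused whole. The fingers move at their own pace and stop on an object; "newtons" is the grip in N (left out, the last holds). Time passes only in rows, so rows that do not move let the fingers close. It gives the time, the measured TCP pose, the force, the opening and the grip force at its end, in the units of the state.
- get_obs(): the state, without advancing time (a new reading comes with each control period).
- grab_frame(name): name is "scene" or "top" or "wrist"; returns the picture (420x560x3 uint8, blue, green, red); there is no depth.
- calibration(name): a dict with "camera_matrix" (3x3 intrinsics, pixels), "R" (3x3) and "t" (3): a world point X has camera coordinates R X + t; the wrist camera has in their place "T_tool_cam" (4x4, takes a point from camera to tool coordinates, whose origin is the TCP and whose axes are the flange's). Camera axes: x right, y down, z forward; pixel columns grow to the right and rows downward; lengths in mm; the calibration is good to about 2 mm. A picture is of the moment at which its call begins: read the wrist's pose just before it. calibration takes no time and is no camera call.
- close_job(): hands the job in; it is judged then, once.
The state is a dict: "time": time; "joint_pos": joint angles; "qvel": joint speeds; "tau": joint torques, N m; "position": TCP position; "ee_rot": TCP orientation; "contact_force": force on the tool from outside, world axes, zero at the start; "ft_torque": the same for the moment, N m; "width": opening from 0.0 (shut) to 1.0 (fully open); "gripper_force": force on a finger pad.
Only numpy, scipy, OpenCV 4.12 (cv2) and the standard library are available. Lean on these libraries where they do the work, as an engineer would, in place of code of your own. Each camera call takes 0.05 s, during which the arm holds its last target. There are 200 camera calls.

## Working session

There is one attempt and no reset: what is moved stays moved. The work goes in short steps, Python scripts to look and compute and a tool call to move; the robot and the scene stay as the last step left them, time stands still between calls to the robot, and variables do not carry over. Pictures are saved under pics/ and viewed, at most 10 in all, crops included, and the job is handed in when it is done.

Besides the shell and the picture viewer there is one more tool, called after ">>>" as name(argument=value, ...), one argument or row to a line, values as JSON. arm_command: Moves the arm, as the interface text tells. Its arguments: {"type":"object","properties":{"increments":{"type":"array"},"newtons":{"type":"number"}},"required":["increments"]}

```bash
mkdir -p pics; ls; python3 - <<'E'
from bench import *
import cv2
for n in("scene","top"):
    cv2.imwrite(f"pics/{n}0.png",grab_frame(n)); c=calibration(n); print(n,c)
print(calibration("wrist")); print(get_obs()); print(tcp_to_grasp)
E
```

```text
pics
scene {'camera_matrix': array([[473.54024893,   0.        , 270.25295658],
       [  0.        , 473.54024893, 206.94462486],
       [  0.        ,   0.        ,   1.        ]]), 'R': array([[-0.53755352,  0.84322098,  0.00381945],
       [ 0.70789789,  0.45373689, -0.54129789],
       [-0.45816676, -0.2882728 , -0.84082222]]), 't': array([ 344.88392972, -300.43947916, 1671.10982711])}
top {'camera_matrix': array([[451.41892083,   0.        , 287.58038875],
       [  0.        , 451.41892083, 213.09687685],
       [  0.        ,   0.        ,   1.        ]]), 'R': array([[ 0.01217878, -0.99990447, -0.00653662],
       [-0.99786838, -0.01173432, -0.06419502],
       [ 0.06411219,  0.00730451, -0.99791596]]), 't': array([ -46.36641182,  589.66069664, 1347.13451466])}
{'camera_matrix': array([[322.66770468,   0.        , 282.71247669],
       [  0.        , 322.66770468, 210.36428859],
       [  0.        ,   0.        ,   1.        ]]), 'T_tool_cam': array([[ 7.18728704e-05, -9.54086539e-01, -2.99531086e-01,
         7.65605357e+01],
       [ 9.99999564e-01, -2.10361906e-04,  9.10
[... 213 characters left out ...]
ime': 0.1, 'joint_pos': array([-1.28652534e+00,  5.28315603e-01,  1.43379110e+00, -1.46065041e-05,
        1.18141193e+00, -1.78468093e-01]), 'qvel': array([-0.0019923 , -0.00071341, -0.00289546, -0.0010684 ,  0.00024263,
       -0.00037629]), 'tau': array([-5.96825448e-04, -4.43304563e+01, -1.78585839e+01, -2.52032996e-04,
        3.86376661e-03, -1.27629704e-06]), 'position': array([ 278.8402186 , -558.56434713,  204.0615352 ]), 'ee_rot': array([-3.13969487e+00, -3.28614781e-04,  4.62744329e-01]), 'contact_force': array([ 0.41120884, -0.28488863,  0.08880608]), 'ft_torque': array([ 0.06972796, -0.01084752,  0.02167053]), 'gripper_force': 0.0, 'width': 1.0023078064760342}
18.700000000000003
```

View pics/scene0.png

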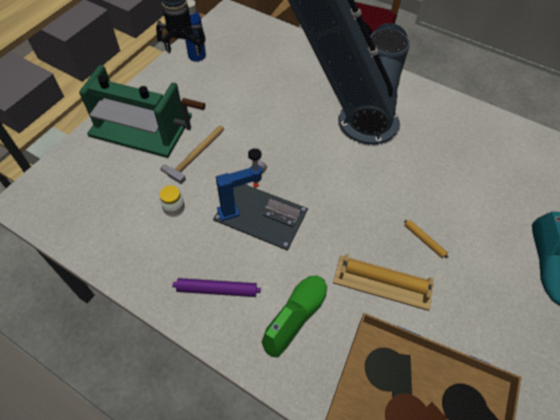

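View pics/top0.png

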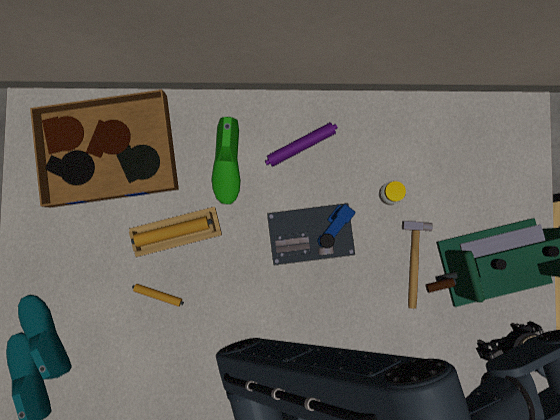

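The scene and top pictures show three roller-like things in the top view: purple at (300,145), excluded by colour; a small brass one at (158,295); and a large brass one in the rack at (173,231). The large one in the rack is the one meant. The gauge plate is at about (311,235), with the V-block at (292,244) and the knob at (327,240).

```bash
cat > h.py <<'E'
from bench import *
import cv2, numpy as np
def cam(n,o=None):
    c=calibration(n);K=c["camera_matrix"]
    if n=="wrist":
        from scipy.spatial.transform import Rotation as Ro
        o=o or get_obs();R=Ro.from_euler("xyz",o["ee_rot"]).as_matrix();T=c["T_tool_cam"]
        Rw=R@T[:3,:3];p=R@T[:3,3]+o["position"];return K,Rw.T,-Rw.T@p
    return K,c["R"],c["t"]
def ray(c,uv,z):
    K,R,t=c;d=R.T@np.linalg.solve(K,[uv[0],uv[1],1]);o=-R.T@t
    return o+d*(z-o[2])/d[2]
def proj(c,X):
    K,R,t=c;p=K@(R@np.asarray(X,float)+t);return p[:2]/p[2]
def blob(m,roi):
    x0,y0,x1,y1=roi;k=np.zeros_like(m);k[y0:y1,x0:x1]=m[y0:y1,x0:x1]
    cs,_=cv2.findContours(k,0,2);return max(cs,key=cv2.contourArea)
def hsv(im,lo,hi): return cv2.inRange(cv2.cvtColor(im,cv2.COLOR_BGR2HSV),np.array(lo),np.array(hi))
E
python3 - <<'E'
from h import *
im=cv2.imread("pics/top0.png");c=cam("top")
big=cv2.resize(im[190:320,115:375],None,fx=3,fy=3,interpolation=cv2.INTER_CUBIC);cv2.imwrite("pics/crop.png",big)
H=cv2.cvtColor(im,cv2.COLOR_BGR2HSV)
for p in[(173,231),(173,245),(158,295),(300,215),(292,244),(327,240),(345,215)]:print(p,H[p[1],p[0]])
b=blob(hsv(im,(8,150,90),(28,255,255)),(120,200,230,262));r=cv2.minAreaRect(b);print(r)
bx=cv2.boxPoints(r)
for z in(45,60):print([ray(c,q,z).round(1) for q in bx],ray(c,r[0],z))
m=hsv(im,(80,15,30),(130,255,100));b=blob(m,(255,195,365,275));r=cv2.minAreaRect(b);print(r)
for q in cv2.boxPoints(r):print(q,ray(c,q,12).round(1))
E
```

```text
(173, 231) [ 20 179 137]
(173, 245) [ 18 112 137]
(158, 295) [ 19 176 142]
(300, 215) [81 30 60]
(292, 244) [83 16 62]
(327, 240) [158  28  36]
(345, 215) [109 185 105]
((170.26353454589844, 231.5972900390625), (13.150456428527832, 75.41619873046875), 75.7627182006836)
[array([519.5, 420.8,  45. ]), array([577.1, 205.1,  45. ]), array([539.4, 194.6,  45. ]), array([481.9, 409.9,  45. ])] [529.43823906 307.65130813  45.        ]
[array([519.3, 415.5,  60. ]), array([576.3, 202.2,  60. ]), array([539. , 191.8,  60. ]), array([482.2, 404.7,  60. ])] [529.1371172  303.64644334  60.        ]
((313.23846435546875, 233.40771484375), (51.72248458862305, 86.45220947265625), 82.87498474121094)
[267.13846 213.10771] [589.8  22.9  12. ]
[352.92307 202.38463] [ 625.6 -237.7   12. ]
[359.33847 253.70772] [ 470.3 -257.5   12. ]
[273.55386 264.4308 ] [434.8   1.2  12. ]
```

View pics/crop.png

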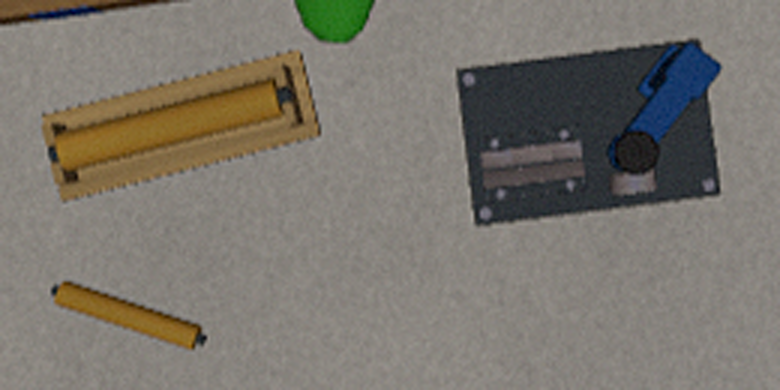

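The crop shows the large brass roller in the rack, centred at crop (167,124), with a steel journal at each end. The small plain one is at (130,315). The rack one is meant. In the same crop the V-block is at (533,166), the knob at (637,151), and the plate corners at (458,70), (720,193) and (477,224).

```bash
cat >> h.py <<'E'
def tri(pairs):
    A=[];b=[]
    for (K,R,t),uv in pairs:
        d=R.T@np.linalg.solve(K,[uv[0],uv[1],1]);d/=np.linalg.norm(d);o=-R.T@t
        P=np.eye(3)-np.outer(d,d);A.append(P);b.append(P@o)
    return np.linalg.lstsq(np.vstack(A),np.hstack(b),rcond=None)[0]
def shift(goal):
    from scipy.spatial.transform import Rotation as Ro
    o=get_obs();return Ro.from_euler("xyz",o["ee_rot"]).as_matrix().T@(np.asarray(goal)-o["position"])
E
python3 - <<'E'
from h import *
c=cam("top");s=cam("scene")
f=lambda u,v:(u/3+115-.33,v/3+190-.33)
P=[ray(c,f(*q),42) for q in[(482,153),(582,143),(584,178),(484,190)]];print(np.round(P,1),np.mean(P,0))
P=[ray(c,f(*q),12) for q in[(458,70),(477,224),(720,193)]];print(np.round(P,1))
print("knob",tri([(c,f(637,151)),(s,(255,153))]),ray(c,f(637,151),265))
E
```

```text
[[ 506.4   -4.2   42. ]
 [ 517.4 -102.8   42. ]
 [ 483.  -105.1   42. ]
 [ 470.    -6.7   42. ]] [494.21043753 -54.70922375  42.        ]
[[ 590.2   22.3   12. ]
 [ 435.1    0.9   12. ]
 [ 469.2 -243.4   12. ]]
knob [ 507.75016048 -137.5450406   259.264991  ] [ 508.95070734 -139.22662368  265.        ]
```

>>> arm_command(
  increments=[
    {"dp":[0,0,-0.03],"yaw":10.2},
    {"dp":[0,0,-0.03],"yaw":10.2},
    {"dp":[0,0,-0.03],"yaw":10.2},
    {"dp":[0,0,-0.03],"yaw":10.2},
    {"dp":[0,0,-0.03],"yaw":10.2},
    {"dp":[0,0,0],"yaw":10.2},
    {"dp":[0,0,0],"yaw":9.3},
  ],
)

```text
validation failed for argument at $.in...
```

>>> arm_command(
  increments=[
    {"dp":[0,0,-0.03],"yaw":-10.2,"grip":1},
    {"dp":[0,0,-0.03],"yaw":-10.2,"grip":1},
    {"dp":[0,0,-0.03],"yaw":-10.2,"grip":1},
    {"dp":[0,0,-0.03],"yaw":-10.2,"grip":1},
    {"dp":[0,0,-0.03],"yaw":-10.2,"grip":1},
    {"dp":[0,0,0],"yaw":-10.2,"grip":1},
    {"dp":[0,0,0],"yaw":-9.3,"grip":1},
  ],
)

```text
time: 0.98
position: [279.0, -559.0, 354.9]
ee_rot: [-3.142, -0.0, 1.699]
contact_force: [0.0, 0.1, 0.6]
width: 0.997
gripper_force: 0.0
```

```bash
python3 - <<'E'
from h import *
o=get_obs();print(o["time"],o["position"],o["ee_rot"],shift([440,-40,350]))
E
```

```text
0.975 [ 279.01723803 -558.99210258  354.9378524 ] [-3.14157713e+00 -1.80924043e-04  1.69874452e+00] [494.20755078 225.89000236   5.02376076]
```

>>> arm_command(
  increments=[
    {"dp":[0.0494,0.0226,0],"yaw":0,"grip":1},
    {"dp":[0.0494,0.0226,0],"yaw":0,"grip":1},
    {"dp":[0.0494,0.0226,0],"yaw":0,"grip":1},
    {"dp":[0.0494,0.0226,0],"yaw":0,"grip":1},
    {"dp":[0.0494,0.0226,0],"yaw":0,"grip":1},
    {"dp":[0.0494,0.0226,0],"yaw":0,"grip":1},
    {"dp":[0.0494,0.0226,0],"yaw":0,"grip":1},
    {"dp":[0.0494,0.0226,0],"yaw":0,"grip":1},
    {"dp":[0.0494,0.0226,0],"yaw":0,"grip":1},
    {"dp":[0.0494,0.0226,0],"yaw":0,"grip":1},
    {"dp":[0,0,0],"yaw":0,"grip":1},
  ],
)

```text
time: 2.35
position: [442.9, -37.9, 354.6]
ee_rot: [-3.141, -0.001, 1.7]
contact_force: [-0.7, -0.8, -0.4]
width: 0.998
gripper_force: 0.0
```

```bash
python3 - <<'E'
from h import *
import pickle
o=get_obs();im=grab_frame("wrist");cv2.imwrite("pics/w1.png",im);pickle.dump(o,open("w1.pkl","wb"))
print(o["time"],o["position"],o["ee_rot"])
c=cam("wrist",o);print([proj(c,X).round() for X in([494,-55,42],[508,-139,265])])
E
```

```text
2.35 [442.94743457 -37.94463754 354.6127431 ] [-3.14102265e+00 -1.11379355e-03  1.69989383e+00]
[array([314., 177.]), array([337., 315.])]
```

View pics/w1.png

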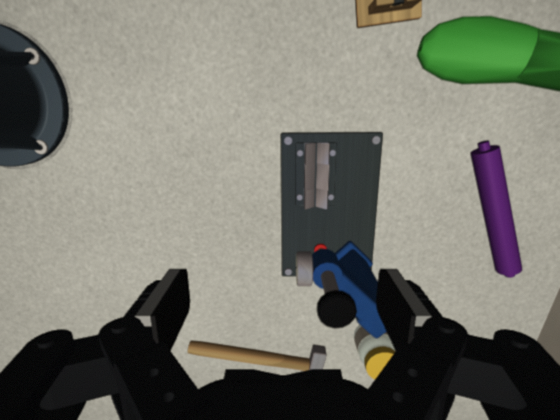

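The wrist picture shows the plate from (281,132) to (382,276), the V-block from (305,142) to (329,209), the red foot at (320,247) and the knob at (336,309). The predicted positions of (314,177) and (337,315) agree well.

```bash
python3 - <<'E'
from h import *
import pickle
o=pickle.load(open("w1.pkl","rb"));im=cv2.imread("pics/w1.png");c=cam("wrist",o)
g=cv2.cvtColor(im,cv2.COLOR_BGR2GRAY)
b=blob(cv2.inRange(g,85,255),(303,136,333,216));r=cv2.minAreaRect(b);print(r)
P=[ray(c,q,42) for q in cv2.boxPoints(r)];print(np.round(P,1))
print("V mean",np.mean(P,0))
b=blob(cv2.inRange(g,0,75),(270,125,384,235));r2=cv2.boundingRect(b);print(r2)
x,y,w,h=r2
E=[(281.5,135),(281.5,225),(381,135),(376,230)]
row=g[180];print("plate row180",[int(v) for v in row[274:288]],[int(v) for v in row[372:388]])
L=[]
for v in(160,180,200,220):
    rr=g[v].astype(int);L.append((np.argmax(rr[270:300]<80)+269.5, 340+np.argmax(rr[340:390]>100)-.5))
for v,(a,bb) in zip((160,180,200,220),L):print(v,a,bb,ray(c,(a,v),12).round(1),ray(c,(bb,v),12).round(1))
k=blob(cv2.inRange(g,0,35),(312,285,360,332));(cx,cy),rad=cv2.minEnclosingCircle(k);print(cx,cy,rad)
for z in(260,270):print(ray(c,(cx,cy),z),rad)
rd=cv2.moments(blob(hsv(im,(0,150,80),(10,255,255))|hsv(im,(170,150,80),(180,255,255)),(310,238,330,256)));u=(rd['m10']/rd['m00'],rd['m01']/rd['m00']);print("foot",u,ray(c,u,120))
E
```

```text
((324.0, 175.5), (65.0, 16.0), 90.0)
[[ 488.3   -4.3   42. ]
 [ 511.6   -1.2   42. ]
 [ 529.   -99.7   42. ]
 [ 504.2 -102.9   42. ]]
V mean [508.30935222 -52.0077745   42.        ]
(281, 132, 101, 103)
plate row180 [168, 169, 172, 175, 179, 172, 135, 81, 55, 53, 54, 54, 55, 54] [54, 54, 52, 53, 53, 49, 70, 134, 174, 180, 179, 176, 177, 179, 179, 177]
160 280.5 380.5 [440.1 -40.2  12. ] [597.3 -19.8  12. ]
180 281.5 378.5 [445.8 -72.   12. ] [601.2 -51.8  12. ]
200 281.5 376.5 [ 450.1 -105.3   12. ] [605.2 -85.1  12. ]
220 281.5 375.5 [ 454.6 -139.8   12. ] [ 611.  -119.5   12. ]
336.90704345703125 308.34149169921875 19.647180557250977
[ 507.89815881 -135.46059147  260.        ] 19.647180557250977
[ 505.09288434 -128.94498249  270.        ] 19.647180557250977
foot (319.38768115942025, 246.80797101449275) [ 506.22312173 -134.24022562  120.        ]
```

>>> arm_command(
  increments=[
    {"dp":[0,0,0],"yaw":-7.6,"grip":1},
    {"dp":[0,0,0],"yaw":0,"grip":1},
  ],
)

```text
time: 2.65
position: [442.7, -42.6, 354.7]
ee_rot: [-3.141, 0.0, 1.823]
contact_force: [-0.2, 0.6, -0.2]
width: 1.001
gripper_force: 0.0
```

```bash
python3 - <<'E'
from h import *
import pickle
print(shift([526,318,140]))
c=cam("wrist",pickle.load(open("w1.pkl","rb")));g=cv2.cvtColor(cv2.imread("pics/w1.png"),cv2.COLOR_BGR2GRAY)
for v in(160,176,195):print(v,[int(x) for x in g[v,298:338]])
for u in(304.5,317,329):print(ray(c,(u,175.5),42).round(1))
E
```

```text
[328.4770708  170.71354927 214.47303516]
160 [57, 56, 55, 55, 55, 54, 56, 66, 85, 93, 90, 89, 89, 87, 85, 80, 75, 66, 77, 104, 117, 119, 121, 122, 123, 122, 125, 128, 130, 128, 101, 67, 55, 51, 54, 55, 53, 50, 54, 54]
176 [55, 57, 56, 56, 56, 56, 58, 86, 93, 90, 91, 89, 86, 84, 82, 81, 73, 66, 82, 102, 114, 117, 118, 122, 122, 123, 123, 123, 122, 116, 93, 64, 55, 53, 55, 54, 55, 56, 55, 55]
195 [108, 121, 116, 97, 74, 64, 62, 79, 93, 96, 94, 92, 90, 88, 85, 79, 69, 71, 94, 106, 111, 112, 115, 118, 120, 122, 123, 125, 124, 90, 82, 104, 121, 123, 113, 86, 61, 53, 54, 55]
[478.6 -54.4  42. ]
[497.3 -52.   42. ]
[515.3 -49.6  42. ]
```

>>> arm_command(
  increments=[
    {"dp":[0.047,0.0244,0.02],"yaw":0,"grip":1},
    {"dp":[0.047,0.0244,0.03],"yaw":0,"grip":1},
    {"dp":[0.047,0.0244,0.03],"yaw":0,"grip":1},
    {"dp":[0.047,0.0244,0.035],"yaw":0,"grip":1},
    {"dp":[0.047,0.0244,0.035],"yaw":0,"grip":1},
    {"dp":[0.047,0.0244,0.035],"yaw":0,"grip":1},
    {"dp":[0.0465,0.0243,0.03],"yaw":0,"grip":1},
    {"dp":[0,0,0],"yaw":0,"grip":1},
    {"dp":[0,0,0],"yaw":0,"grip":1},
  ],
)

```text
time: 3.78
position: [525.0, 315.9, 141.3]
ee_rot: [-3.141, 0.001, 1.824]
contact_force: [-0.1, -0.7, -0.1]
width: 1.001
gripper_force: 0.0
```

```bash
python3 - <<'E'
from h import *
o=get_obs();im=grab_frame("wrist");cv2.imwrite("pics/w2.png",im)
c=cam("wrist",o);print(o["position"],o["ee_rot"])
b=blob(hsv(im,(8,150,90),(28,255,255)),(100,0,460,400));r=cv2.minAreaRect(b);print(r)
print([ray(c,q,45).round(1) for q in cv2.boxPoints(r)])
E
```

```text
[525.04314466 315.90187526 141.31122377] [-3.14063129e+00  7.85481285e-04  1.82390630e+00]
((287.0, 207.0), (260.0, 50.0), 90.0)
[array([485.4, 407.1,  45. ]), array([522.3, 416.6,  45. ]), array([588.1, 188.3,  45. ]), array([540.5, 175.9,  45. ])]
```

View pics/w2.png

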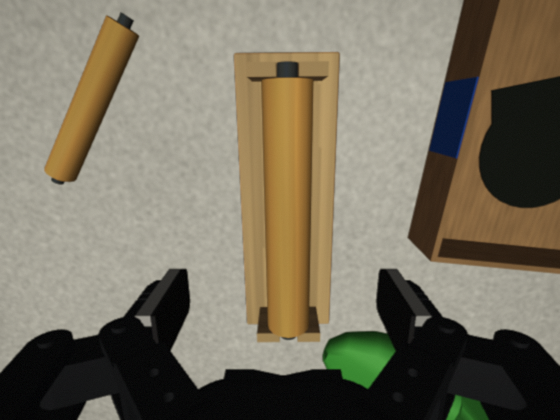

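The wrist picture shows the roller running from (287,78) to (288,337), parallel to the tool x axis and about 4 px off the finger centre line. The small roller is at upper left and the last at lower right.

```bash
python3 - <<'E'
from h import *
o=get_obs();im=cv2.imread("pics/w2.png");c=cam("wrist",o)
m=hsv(im,(8,150,90),(28,255,255))
P=[]
for v in(120,170,220,270,310):
    u=np.where(m[v,258:318])[0]+258;print(v,u.min(),u.max());P.append(ray(c,((u.min()+u.max())/2,v),52)[:2])
P=np.array(P);print(P.round(1));d=P[0]-P[-1];print(np.degrees(np.arctan2(-d[0],d[1])))
for z in(45,65):print(z,ray(c,(287,78),z).round(1),ray(c,(288,338),z).round(1))
print(shift([0,0,0]))
E
```

```text
120 263 311
170 264 310
220 266 308
270 267 307
310 268 306
[[512.2 381.3]
 [522.1 343.5]
 [533.  302. ]
 [545.  256.2]
 [555.6 216. ]]
14.705842129267863
45 [504.5 411.1  45. ] [566.  180.5  45. ]
65 [504.6 409.4  65. ] [561.6 196.1  65. ]
[-174.31267835 -587.58066028  141.99131764]
```

>>> arm_command(
  increments=[
    {"dp":[-0.0024,0.004,0.03],"yaw":0,"grip":1},
    {"dp":[0,0,0.035],"yaw":0,"grip":1},
    {"dp":[0,0,0.03],"yaw":0,"grip":1},
    {"dp":[0,0,0.016],"yaw":0,"grip":1},
    {"dp":[0,0,0],"yaw":0,"grip":1},
    {"dp":[0,0,0],"yaw":0,"grip":0.5},
    {"dp":[0,0,0],"yaw":0,"grip":0.4},
    {"dp":[0,0,0],"yaw":0,"grip":0.2},
    {"dp":[0,0,0],"yaw":0,"grip":0.2},
    {"dp":[0,0,0],"yaw":0,"grip":0.2},
    {"dp":[0,0,0],"yaw":0,"grip":0.2},
    {"dp":[0,0,0],"yaw":0,"grip":0.2},
  ],
  newtons=60,
)

```text
time: 5.32
position: [529.8, 316.5, 35.6]
ee_rot: [3.139, -0.0, 1.827]
contact_force: [-6.2, -2.3, 26.1]
width: 0.204
gripper_force: 17.8
```

```bash
python3 - <<'E'
from h import *
o=get_obs();print(o["position"],o["width"],o["gripper_force"],o["contact_force"],o["ft_torque"])
a=grab_frame("wrist");b=grab_frame("scene")
b=cv2.resize(b[230:330,310:450],(560,400),interpolation=cv2.INTER_CUBIC)
cv2.imwrite("pics/w3.png",cv2.vconcat([a,b])[:, :] if False else cv2.hconcat([cv2.resize(a,(400,300)),cv2.resize(b,(400,300))]))
E
```

```text
[529.75925513 316.46844474  35.55108152] 0.20439530705266892 17.776847183704376 [-6.22289538 -2.32158469 26.07131161] [-0.41619367  1.07252159  0.07752016]
```

View pics/w3.png

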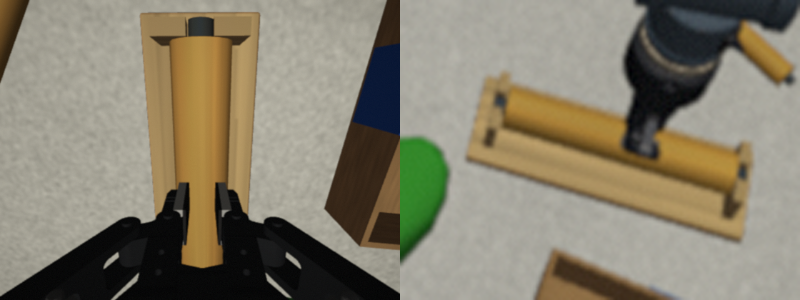

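The picture shows the finger tips pinching only the crown: the pad gap is about 20 mm at (188..217,200), while the roller is about 53 px wide there. So the real tips stand higher than the TCP suggests. I will open, go lower in a way that still clears the base board, and close again.

>>> arm_command(
  increments=[
    {"dp":[0,0,0],"yaw":0,"grip":0.6},
    {"dp":[0,0,0],"yaw":0,"grip":0.8},
    {"dp":[0,0,0],"yaw":0,"grip":0.9},
    {"dp":[0,0,0],"yaw":0,"grip":0.9},
    {"dp":[0,0,0.005],"yaw":0,"grip":0.9},
    {"dp":[0,0,0.005],"yaw":0,"grip":0.9},
    {"dp":[0,0,0.005],"yaw":0,"grip":0.9},
    {"dp":[0,0,0],"yaw":0,"grip":0.9},
  ],
)

```text
time: 6.42
position: [528.8, 315.7, 14.8]
ee_rot: [-3.14, 0.0, 1.826]
contact_force: [0.2, -0.0, -0.2]
width: 0.898
gripper_force: 0.0
```

```bash
python3 - <<'E'
from h import *
o=get_obs();print(o["position"],o["width"],o["gripper_force"],o["contact_force"])
a=grab_frame("wrist");c=cam("wrist",o)
from scipy.spatial.transform import Rotation as Ro
R=Ro.from_euler("xyz",o["ee_rot"]).as_matrix()
for zz,col in((0,(0,0,255)),(-13,(0,255,0)),(-32,(255,0,0))):
  for s in(-1,1):
    for xx in(-11,11):
      q=proj(c,R@np.array([xx,s*42.5*.9,zz])+o["position"]);cv2.circle(a,tuple(int(v) for v in q),2,col,-1)
cv2.imwrite("pics/w4.png",a)
E
```

```text
[528.75137978 315.71455679  14.79933197] 0.8976386313203277 0.0 [ 0.15550869 -0.01520148 -0.24742299]
```

View pics/w4.png

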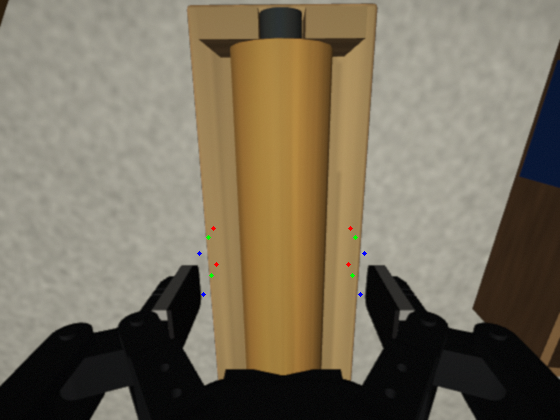

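The wrist picture with projected marks shows the real pad tips at about (199,267) and (367,267). They lie on the marks for 32 mm behind the TCP, so when open the tips stand about 32 mm above the reported TCP. I'll go 8 mm lower and grip.

>>> arm_command(
  increments=[
    {"dp":[0,0,0.004],"yaw":0,"grip":0.9},
    {"dp":[0,0,0.004],"yaw":0,"grip":0.9},
    {"dp":[0,0,0],"yaw":0,"grip":0.7},
    {"dp":[0,0,0],"yaw":0,"grip":0.55},
    {"dp":[0,0,0],"yaw":0,"grip":0.4},
    {"dp":[0,0,0],"yaw":0,"grip":0.3},
    {"dp":[0,0,0],"yaw":0,"grip":0.3},
    {"dp":[0,0,0],"yaw":0,"grip":0.3},
  ],
  newtons=60,
)

```text
time: 7.48
position: [529.5, 316.0, 7.9]
ee_rot: [3.141, 0.0, 1.826]
contact_force: [-0.2, -0.7, 4.0]
width: 0.445
gripper_force: 60.1
```

>>> arm_command(
  increments=[
    {"dp":[0,0,-0.01],"yaw":0,"grip":0.3},
    {"dp":[0,0,-0.02],"yaw":0,"grip":0.3},
    {"dp":[0,0,-0.02],"yaw":0,"grip":0.3},
    {"dp":[0,0,-0.02],"yaw":0,"grip":0.3},
    {"dp":[0,0,0],"yaw":6.6,"grip":0.3},
    {"dp":[0,0,0],"yaw":0,"grip":0.3},
  ],
)

```text
time: 8.22
position: [528.7, 315.9, 78.5]
ee_rot: [-3.141, -0.0, 1.711]
contact_force: [0.4, 0.5, -3.8]
width: 0.449
gripper_force: 61.1
```

```bash
python3 - <<'E'
from h import *
o=get_obs();print(o["position"],o["ee_rot"],o["width"],o["contact_force"],shift([385,-54,77]))
E
```

```text
[528.74853429 315.85186455  78.49270958] [-3.14130491e+00 -1.65416485e-04  1.71148806e+00] 0.44931926597755106 [ 0.42103437  0.47049745 -3.82091691] [-346.04011004 -194.19137245    1.49134539]
```

Lifted, with about 4 N of weight on the wrist. Next I carry it to the entry point on the -x side.

>>> arm_command(
  increments=[
    {"dp":[-0.01,-0.006,0],"yaw":0,"grip":0.3},
    {"dp":[-0.025,-0.014,0],"yaw":0,"grip":0.3},
    {"dp":[-0.035,-0.02,0],"yaw":0,"grip":0.3},
    {"dp":[-0.04,-0.022,0],"yaw":0,"grip":0.3},
    {"dp":[-0.04,-0.022,0],"yaw":0,"grip":0.3},
    {"dp":[-0.04,-0.022,0],"yaw":0,"grip":0.3},
    {"dp":[-0.04,-0.022,0],"yaw":0,"grip":0.3},
    {"dp":[-0.04,-0.022,0],"yaw":0,"grip":0.3},
    {"dp":[-0.035,-0.02,0],"yaw":0,"grip":0.3},
    {"dp":[-0.025,-0.014,0],"yaw":0,"grip":0.3},
    {"dp":[-0.016,-0.01,0],"yaw":0,"grip":0.3},
    {"dp":[0,0,0],"yaw":0,"grip":0.3},
    {"dp":[0,0,0],"yaw":0,"grip":0.3},
  ],
)

```text
time: 9.85
position: [385.2, -53.6, 77.7]
ee_rot: [-3.142, -0.0, 1.711]
contact_force: [0.5, -0.7, -3.9]
width: 0.444
gripper_force: 61.1
```

```bash
python3 - <<'E'
from h import *
o=get_obs();im=grab_frame("wrist");c=cam("wrist",o);print(o["position"],o["ee_rot"],o["width"],o["contact_force"])
print([proj(c,X).round() for X in([495.5,-52,42],[488.6,-2.5,42])])
cv2.imwrite("pics/w5.png",im);t=grab_frame("top");cv2.imwrite("pics/t5.png",t)
cv2.imwrite("pics/b5.png",cv2.hconcat([cv2.resize(im,(400,300)),cv2.resize(t[180:300,230:390],(400,300))]))
print(shift([493.6,-38.4,34.5]))
E
```

```text
[385.20692426 -53.57031909  77.67007965] [-3.14154298e+00 -1.69442923e-04  1.71077267e+00] 0.44430998011160694 [ 0.48764224 -0.67626867 -3.91287724]
[array([441., 244.]), array([452., 173.])]
[ -0.57419782 109.1996376   43.09515453]
```

View pics/b5.png

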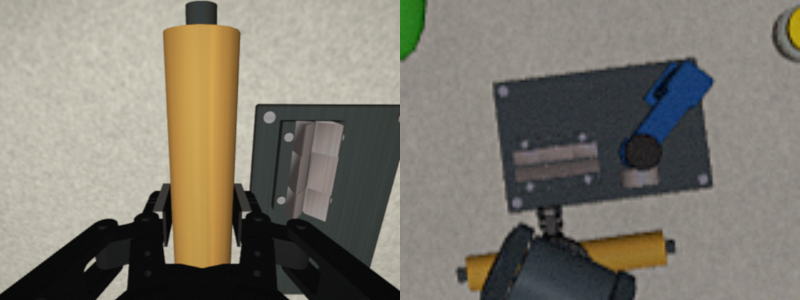

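The left view shows the roller gripped straight, its far end at full-image (281,40), with the V-block end at (448,173) against a predicted (452,173). The right view shows the roller outside the plate on the robot side, parallel to the V.

```bash
python3 - <<'E'
from h import *
o=get_obs();c=cam("wrist",o);im=cv2.imread("pics/w5.png")
m=hsv(im,(8,150,90),(28,255,255));rows=np.where(m[:,275:290].sum(1)>255*8)[0];v=rows[rows<200].min();print(v)
p=ray(c,(281,v),134.8);d=p-o["position"];a=o["ee_rot"][2];print(p,d@[np.cos(a),np.sin(a),0])
for q in((416,171),(480,176)):print(ray(c,q,42))
E
```

```text
34
[371.6675702   43.15625318 134.8       ] 97.32772311767603
[465.27814295  -4.33578776  42.        ]
[506.94973124  -1.69772324  42.        ]
```

>>> arm_command(
  increments=[
    {"dp":[0,0,0.015],"yaw":0,"grip":0.3},
    {"dp":[0,0,0.02],"yaw":0,"grip":0.3},
    {"dp":[0,0,0.008],"yaw":0,"grip":0.3},
    {"dp":[0,0.01,0],"yaw":0,"grip":0.3},
    {"dp":[0,0.015,0],"yaw":0,"grip":0.3},
    {"dp":[0,0.015,0],"yaw":0,"grip":0.3},
    {"dp":[0,0.01,0],"yaw":0,"grip":0.3},
    {"dp":[0,0,0],"yaw":0,"grip":0.3},
  ],
)

```text
time: 10.95
position: [436.3, -46.9, 34.8]
ee_rot: [3.14, 0.001, 1.712]
contact_force: [-0.5, 0.1, -2.9]
width: 0.447
gripper_force: 61.2
```

>>> arm_command(
  increments=[
    {"dp":[0,0.01,0],"yaw":0,"grip":0.3},
    {"dp":[0,0.014,0],"yaw":0,"grip":0.3},
    {"dp":[0,0.014,0],"yaw":0,"grip":0.3},
    {"dp":[0,0.01,0],"yaw":0,"grip":0.3},
    {"dp":[0,0.0085,0],"yaw":0,"grip":0.3},
    {"dp":[0,0.0015,0],"yaw":0,"grip":0.3},
    {"dp":[0,0,0],"yaw":0,"grip":0.3},
  ],
)

```text
time: 11.82
position: [491.8, -38.5, 34.4]
ee_rot: [-3.141, -0.0, 1.711]
contact_force: [-0.3, -0.6, -3.6]
width: 0.446
gripper_force: 61.2
```

```bash
python3 - <<'E'
from h import *
o=get_obs();im=grab_frame("wrist");c=cam("wrist",o);print(o["position"],o["ee_rot"],o["contact_force"])
cv2.imwrite("pics/w6.png",im);t=grab_frame("scene");cv2.imwrite("pics/s6.png",t)
cv2.imwrite("pics/b6.png",cv2.hconcat([cv2.resize(im,(400,300)),cv2.resize(t[130:250,200:360],(400,300))]))
E
```

```text
[491.79489099 -38.49028374  34.40661872] [-3.14062586e+00 -4.33050778e-04  1.71079401e+00] [-0.27760593 -0.57000534 -3.59163838]
```

View pics/b6.png

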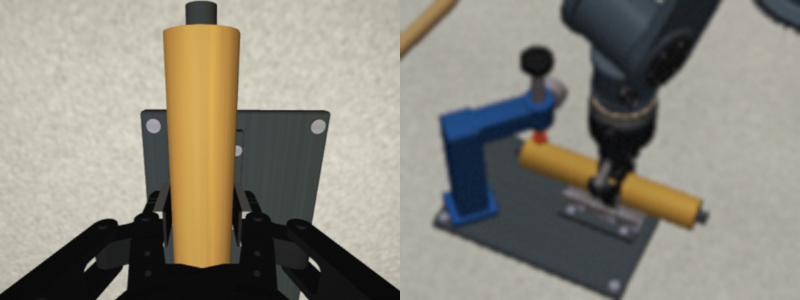

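The left view shows the roller over the block and parallel to the plate, with plate screws at (153,126) and (318,126). The right view shows the roller under the red foot and the knob up.

>>> arm_command(
  increments=[
    {"dp":[0,0,0.004],"yaw":0,"grip":0.3},
    {"dp":[0,0,0.004],"yaw":0,"grip":0.3},
    {"dp":[0,0,0.003],"yaw":0,"grip":0.3},
    {"dp":[0,0,0.002],"yaw":0,"grip":0.3},
    {"dp":[0,0,0.001],"yaw":0,"grip":0.3},
    {"dp":[0,0,0],"yaw":0,"grip":0.3},
    {"dp":[0,0,0],"yaw":0,"grip":0.3},
  ],
)

```text
time: 12.8
position: [492.4, -38.7, 20.6]
ee_rot: [3.141, 0.0, 1.711]
contact_force: [-0.9, -0.6, -4.4]
width: 0.446
gripper_force: 61.2
```

>>> arm_command(
  increments=[
    {"dp":[0,0,0.001],"yaw":0,"grip":0.3},
    {"dp":[0,0,0.001],"yaw":0,"grip":0.3},
    {"dp":[0,0,0.001],"yaw":0,"grip":0.3},
    {"dp":[0,0,0],"yaw":0,"grip":0.3},
    {"dp":[0,0,0],"yaw":0,"grip":0.3},
  ],
)

```text
time: 13.42
position: [493.8, -38.9, 18.0]
ee_rot: [3.139, 0.001, 1.71]
contact_force: [3.3, 1.3, 3.1]
width: 0.446
gripper_force: 61.9
```

>>> arm_command(
  increments=[
    {"dp":[0,0.001,0.0],"yaw":0,"grip":0.3},
    {"dp":[0,0.0005,0.001],"yaw":0,"grip":0.3},
    {"dp":[0,0,0],"yaw":0,"grip":0.3},
    {"dp":[0,0,0],"yaw":0,"grip":0.3},
  ],
)

```text
time: 13.92
position: [494.3, -38.7, 17.4]
ee_rot: [3.14, 0.001, 1.71]
contact_force: [1.3, 0.1, 10.2]
width: 0.442
gripper_force: 62.9
```

>>> arm_command(
  increments=[
    {"dp":[0,0,-0.001],"yaw":0,"grip":0.45},
    {"dp":[0,0,0],"yaw":0,"grip":0.52},
    {"dp":[0,0,0],"yaw":0,"grip":0.65},
    {"dp":[0,0,0],"yaw":0,"grip":0.75},
    {"dp":[0,0,0],"yaw":0,"grip":0.75},
    {"dp":[0,0,0],"yaw":0,"grip":0.75},
    {"dp":[0,0,0],"yaw":0,"grip":0.75},
  ],
)

```text
time: 14.8
position: [493.8, -38.5, 17.5]
ee_rot: [-3.142, -0.0, 1.711]
contact_force: [-0.3, 0.0, 0.5]
width: 0.75
gripper_force: 0.0
```

>>> arm_command(
  increments=[
    {"dp":[0,0,-0.01],"yaw":0,"grip":0.75},
    {"dp":[0,0,-0.02],"yaw":0,"grip":0.75},
    {"dp":[0,0,-0.02],"yaw":0,"grip":0.75},
    {"dp":[0,0,-0.04],"yaw":0,"grip":0.75},
    {"dp":[0,0,-0.05],"yaw":0,"grip":0.5},
    {"dp":[0,0,-0.05],"yaw":0,"grip":0.2},
    {"dp":[0,0,-0.05],"yaw":0,"grip":0},
    {"dp":[0,0,-0.05],"yaw":0,"grip":0},
    {"dp":[0,0,0],"yaw":0,"grip":0},
    {"dp":[0,0,0],"yaw":0,"grip":0},
  ],
)

```text
time: 16.05
position: [492.9, -38.2, 307.4]
ee_rot: [-3.141, -0.0, 1.711]
contact_force: [-0.0, -0.0, -1.3]
width: 0.001
gripper_force: 0.0
```

```bash
python3 - <<'E'
from h import *
o=get_obs();im=grab_frame("wrist");c=cam("wrist",o);print(o["position"],o["ee_rot"],o["width"])
cv2.imwrite("pics/w7.png",im);t=grab_frame("scene");cv2.imwrite("pics/s7.png",t)
cv2.imwrite("pics/b7.png",cv2.hconcat([cv2.resize(im,(400,300)),cv2.resize(t[130:250,200:360],(400,300))]))
print(shift([507.5,-136.5,300]))
m=hsv(im,(8,150,90),(28,255,255));b=blob(m,(150,0,420,400));r=cv2.minAreaRect(b);print(r)
print([ray(c,q,74).round(1) for q in cv2.boxPoints(r)])
E
```

```text
[492.90338903 -38.15252325 307.40633612] [-3.14098796e+00 -3.03480973e-04  1.71077471e+00] 0.000823116603046315
[-99.5461743    1.14548227   5.9634861 ]
((283.14434814453125, 172.038330078125), (29.533132553100586, 164.25811767578125), 0.8303154110908508)
[array([ 488.2, -153.9,   74. ]), array([464.6,  55.3,  74. ]), array([498.9,  59.7,  74. ]), array([ 528.3, -148.9,   74. ])]
```

View pics/b7.png

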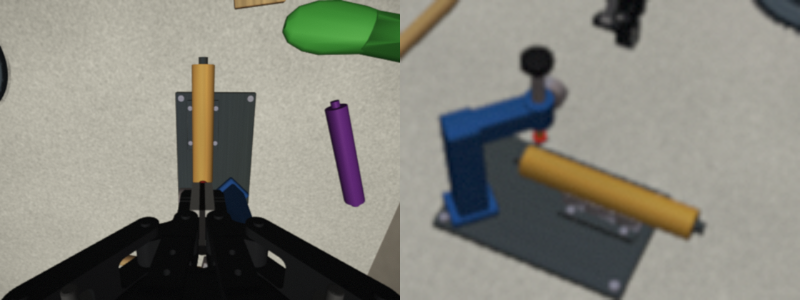

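The left view shows the roller lying along the V, with its far end at full-image (283,90). The right view shows it seated on the block under the raised foot. I'll touch the crown with the closed fingers (height known: 74.3 mm) to calibrate the real tip offset.

>>> arm_command(
  increments=[
    {"dp":[0,0,0.05],"yaw":0,"grip":0},
    {"dp":[0,0,0.06],"yaw":0,"grip":0},
    {"dp":[0,0,0.06],"yaw":0,"grip":0},
    {"dp":[0,0,0.04],"yaw":0,"grip":0},
    {"dp":[0,0,0.015],"yaw":0,"grip":0},
    {"dp":[0,0,0],"yaw":0,"grip":0},
    {"dp":[0,0,0],"yaw":0,"grip":0},
  ],
)

```text
time: 17.02
position: [493.8, -38.5, 82.5]
ee_rot: [-3.141, -0.0, 1.711]
contact_force: [0.2, -0.0, 0.1]
width: -0.005
gripper_force: 0.0
```

>>> arm_command(
  increments=[
    {"dp":[0,0,0.004],"yaw":0,"grip":0},
    {"dp":[0,0,0.004],"yaw":0,"grip":0},
    {"dp":[0,0,0.004],"yaw":0,"grip":0},
    {"dp":[0,0,0.003],"yaw":0,"grip":0},
    {"dp":[0,0,0.002],"yaw":0,"grip":0},
    {"dp":[0,0,0],"yaw":0,"grip":0},
  ],
)

```text
time: 17.77
position: [493.7, -38.4, 65.4]
ee_rot: [-3.141, -0.0, 1.711]
contact_force: [-0.1, 0.3, -0.3]
width: 0.002
gripper_force: 0.0
```

>>> arm_command(
  increments=[
    {"dp":[0,0,0.002],"yaw":0,"grip":0},
    {"dp":[0,0,0.002],"yaw":0,"grip":0},
    {"dp":[0,0,0.002],"yaw":0,"grip":0},
    {"dp":[0,0,0.002],"yaw":0,"grip":0},
    {"dp":[0,0,0],"yaw":0,"grip":0},
  ],
)

```text
time: 18.4
position: [493.7, -38.4, 57.3]
ee_rot: [-3.141, -0.0, 1.711]
contact_force: [-0.9, -0.2, -0.5]
width: -0.003
gripper_force: 0.0
```

>>> arm_command(
  increments=[
    {"dp":[0,0,0.002],"yaw":0,"grip":0},
    {"dp":[0,0,0.002],"yaw":0,"grip":0},
    {"dp":[0,0,0],"yaw":0,"grip":0},
  ],
)

```text
time: 18.77
position: [493.7, -38.4, 53.4]
ee_rot: [-3.141, -0.0, 1.711]
contact_force: [0.1, 0.4, 0.4]
width: 0.001
gripper_force: 0.0
```

>>> arm_command(
  increments=[
    {"dp":[0,0,0.001],"yaw":0,"grip":0},
    {"dp":[0,0,0.001],"yaw":0,"grip":0},
    {"dp":[0,0,0.001],"yaw":0,"grip":0},
    {"dp":[0,0,0],"yaw":0,"grip":0},
  ],
)

```text
time: 19.27
position: [493.8, -38.5, 50.5]
ee_rot: [-3.141, -0.0, 1.711]
contact_force: [-0.3, -0.1, 0.5]
width: -0.002
gripper_force: 0.0
```

>>> arm_command(
  increments=[
    {"dp":[0,0,0.001],"yaw":0,"grip":0},
    {"dp":[0,0,0.001],"yaw":0,"grip":0},
    {"dp":[0,0,0],"yaw":0,"grip":0},
  ],
)

```text
time: 19.65
position: [493.7, -38.5, 48.4]
ee_rot: [-3.141, -0.0, 1.711]
contact_force: [-0.5, -0.5, 0.7]
width: 0.001
gripper_force: 0.0
```

>>> arm_command(
  increments=[
    {"dp":[0,0,0.001],"yaw":0,"grip":0},
    {"dp":[0,0,0.001],"yaw":0,"grip":0},
    {"dp":[0,0,0],"yaw":0,"grip":0},
  ],
)

```text
time: 20.02
position: [493.9, -38.5, 47.7]
ee_rot: [3.141, 0.0, 1.711]
contact_force: [-1.9, 0.2, 11.1]
width: -0.001
gripper_force: 5.5
```

>>> arm_command(
  increments=[
    {"dp":[0,0,0.001],"yaw":0,"grip":0},
    {"dp":[0,0,0.001],"yaw":0,"grip":0},
    {"dp":[0,0,0],"yaw":0,"grip":0},
  ],
)

```text
time: 20.4
position: [494.0, -38.5, 47.6]
ee_rot: [3.14, 0.001, 1.711]
contact_force: [-5.4, 1.8, 26.5]
width: 0.004
gripper_force: 13.4
```

>>> arm_command(
  increments=[
    {"dp":[0,0,-0.02],"yaw":0,"grip":0},
    {"dp":[0,0,-0.04],"yaw":0,"grip":0},
    {"dp":[0,0,-0.055],"yaw":0,"grip":0},
    {"dp":[0,0,-0.055],"yaw":0,"grip":0},
    {"dp":[0,0,-0.05],"yaw":0,"grip":0},
    {"dp":[0,0,-0.03],"yaw":0,"grip":0},
    {"dp":[-0.02,0,0],"yaw":0,"grip":0},
    {"dp":[-0.03,0,0],"yaw":0,"grip":0},
    {"dp":[-0.03,0,0],"yaw":0,"grip":0},
    {"dp":[-0.0185,0,0],"yaw":0,"grip":0},
    {"dp":[0,0,0],"yaw":0,"grip":0},
    {"dp":[0,0,0],"yaw":0,"grip":0},
  ],
)

```text
time: 21.9
position: [507.0, -135.3, 293.8]
ee_rot: [-3.14, -0.002, 1.711]
contact_force: [-0.3, -0.9, 0.5]
width: 0.006
gripper_force: 0.0
```

```bash
python3 - <<'E'
from h import *
print(shift([507.7,-136.8,249]))
im=grab_frame("wrist");t=grab_frame("scene");c=cam("scene")
g=cv2.cvtColor(t,cv2.COLOR_BGR2GRAY);k=cv2.inRange(g,0,45)
try:
  b=blob(k,(244,140,268,166));print(cv2.boundingRect(b),proj(c,[507.7,-136.8,270]),proj(c,[507.7,-136.8,254]))
except Exception as e:print(e)
E
```

```text
[-1.62734902  0.58735306 44.8284214 ]
(249, 149, 12, 12) [254.21983715 150.4408551 ] [254.36754556 154.28576833]
```

>>> arm_command(
  increments=[
    {"dp":[-0.0015,0.0005,0.02],"yaw":0,"grip":0},
    {"dp":[0,0,0.02],"yaw":0,"grip":0},
    {"dp":[0,0,0.005],"yaw":0,"grip":0},
    {"dp":[0,0,0.004],"yaw":0,"grip":0},
    {"dp":[0,0,0.004],"yaw":0,"grip":0},
    {"dp":[0,0,0.004],"yaw":0,"grip":0},
    {"dp":[0,0,0.004],"yaw":0,"grip":0},
  ],
)

```text
time: 22.88
position: [508.4, -137.5, 233.6]
ee_rot: [3.141, 0.0, 1.711]
contact_force: [-0.7, -0.2, 3.6]
width: -0.005
gripper_force: 2.3
```

>>> arm_command(
  increments=[
    {"dp":[0,0,0.004],"yaw":0,"grip":0},
    {"dp":[0,0,0.004],"yaw":0,"grip":0},
    {"dp":[0,0,0.004],"yaw":0,"grip":0},
  ],
)

```text
time: 23.25
position: [508.4, -137.5, 221.6]
ee_rot: [3.141, 0.0, 1.711]
contact_force: [-1.0, 0.9, 5.1]
width: -0.001
gripper_force: 2.3
```

>>> arm_command(
  increments=[
    {"dp":[0,0,0.004],"yaw":0,"grip":0},
    {"dp":[0,0,0.004],"yaw":0,"grip":0},
    {"dp":[0,0,0.004],"yaw":0,"grip":0},
    {"dp":[0,0,0.004],"yaw":0,"grip":0},
    {"dp":[0,0,0.004],"yaw":0,"grip":0},
  ],
)

```text
time: 23.88
position: [508.4, -137.5, 201.3]
ee_rot: [3.141, 0.0, 1.711]
contact_force: [-0.6, -0.6, 4.5]
width: -0.0
gripper_force: 2.3
```

>>> arm_command(
  increments=[
    {"dp":[0,0,0.003],"yaw":0,"grip":0},
    {"dp":[0,0,0.003],"yaw":0,"grip":0},
    {"dp":[0,0,0.003],"yaw":0,"grip":0},
    {"dp":[0,0,0.003],"yaw":0,"grip":0},
    {"dp":[0,0,0.003],"yaw":0,"grip":0},
    {"dp":[0,0,0],"yaw":0,"grip":0},
  ],
)

```text
time: 24.62
position: [508.4, -137.5, 186.4]
ee_rot: [3.141, 0.0, 1.711]
contact_force: [0.1, -0.0, 3.9]
width: 0.002
gripper_force: 1.8
```

>>> arm_command(
  increments=[
    {"dp":[0,0,-0.01],"yaw":0,"grip":0},
    {"dp":[0,0,-0.03],"yaw":0,"grip":0},
    {"dp":[0,0,-0.03],"yaw":0,"grip":0},
    {"dp":[0.02,0,0],"yaw":0,"grip":0},
    {"dp":[0.03,0,0],"yaw":0,"grip":0},
    {"dp":[0.03,0,0],"yaw":0,"grip":0},
    {"dp":[0.022,0,0],"yaw":0,"grip":0},
    {"dp":[0,0,0],"yaw":0,"grip":0},
    {"dp":[0,0,0],"yaw":0,"grip":0},
  ],
)

```text
time: 25.75
position: [493.6, -36.2, 255.9]
ee_rot: [-3.14, -0.0, 1.711]
contact_force: [0.1, 0.2, -0.0]
width: -0.002
gripper_force: 0.0
```

```bash
python3 - <<'E'
from h import *
o=get_obs();print(o["position"],o["ee_rot"],shift([493.6,-35,52]))
t=grab_frame("scene");c=cam("scene");im=grab_frame("wrist");w=cam("wrist",o)
g=cv2.cvtColor(t,cv2.COLOR_BGR2GRAY);k=cv2.inRange(g,0,45)
b=blob(k,(240,150,270,180));print("knob",cv2.boundingRect(b),[proj(c,[507.7,-136.8,z]) for z in(196,212)])
r=hsv(t,(0,130,60),(8,255,255))|hsv(t,(172,130,60),(180,255,255))
print("red",cv2.boundingRect(blob(r,(240,160,275,215))),proj(c,[507.7,-136.8,77]))
m=hsv(im,(8,150,90),(28,255,255));b=blob(m,(150,0,420,400))
q=cv2.boundingRect(b);print(q,ray(w,(q[0]+q[2]/2,q[1]),74))
E
```

```text
[493.57475698 -36.24261669 255.87758624] [-3.14033390e+00 -2.26636848e-04  1.71131169e+00] [  1.18062783   0.45565904 203.877447  ]
knob (249, 160, 13, 12) [array([254.8776174 , 167.56315655]), array([254.74073125, 163.99995136])]
red (254, 191, 5, 4) [255.81393262 191.93584198]
(266, 88, 35, 169) [481.32734059  58.38131261  74.        ]
```

>>> arm_command(
  increments=[
    {"dp":[0,0,0.03],"yaw":0,"grip":0},
    {"dp":[0,0,0.055],"yaw":0,"grip":0},
    {"dp":[0,0,0.055],"yaw":0,"grip":0},
    {"dp":[0,0,0.04],"yaw":0,"grip":0},
    {"dp":[0,0,0.015],"yaw":0,"grip":0},
    {"dp":[0,0,0.006],"yaw":0,"grip":0},
    {"dp":[0,0,0],"yaw":0,"grip":0},
    {"dp":[0,0,0],"yaw":0,"grip":0},
  ],
)

```text
time: 26.85
position: [495.1, -36.7, 56.8]
ee_rot: [3.139, 0.001, 1.711]
contact_force: [-0.7, -0.1, -0.0]
width: -0.003
gripper_force: 0.0
```

>>> arm_command(
  increments=[
    {"dp":[0,0,0.002],"yaw":0,"grip":0},
    {"dp":[0,0,0.002],"yaw":0,"grip":0},
    {"dp":[0,0,0.002],"yaw":0,"grip":0},
    {"dp":[0,0,0.001],"yaw":0,"grip":0},
    {"dp":[0,0,0],"yaw":0,"grip":0},
  ],
)

```text
time: 27.48
position: [493.9, -36.4, 48.4]
ee_rot: [-3.141, -0.0, 1.711]
contact_force: [1.1, -1.0, 0.4]
width: -0.0
gripper_force: 0.0
```

>>> arm_command(
  increments=[
    {"dp":[0,0,0.001],"yaw":0,"grip":0},
    {"dp":[0,0,0.001],"yaw":0,"grip":0},
    {"dp":[0,0,0.001],"yaw":0,"grip":0},
    {"dp":[0,0,0],"yaw":0,"grip":0},
    {"dp":[0,0,0],"yaw":0,"grip":0},
    {"dp":[0,0,0],"yaw":0,"grip":0},
    {"dp":[0,0,0],"yaw":0,"grip":0},
  ],
)

```text
time: 28.35
position: [494.2, -36.4, 47.7]
ee_rot: [3.14, 0.001, 1.711]
contact_force: [-4.0, 0.4, 18.9]
width: 0.003
gripper_force: 9.4
```

```bash
python3 - <<'E'
from h import *
o=get_obs();print(o["contact_force"],o["gripper_force"],abs(o["qvel"]).max());print(close_job())
E
```

```text
[-4.00771989  0.35208072 18.94322948] 9.36165064573288 0.0025390203633033834
the job is handed in; nothing more can be done
None
```

The job is handed in, verdict not shown: the roller is seated in the V-block, the gauge foot stands on it pressed in about 9 mm by my estimate from the push height, and the closed fingers hold the roller down with about 19 N.

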